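Hand the dentist the X-ray reference ball in its dish

ROBOT

A 6-joint arm with a two-finger parallel gripper is mounted at the origin on the work surface. World frame = base frame: x ahead of the robot, y to its left, z up, the work surface at z = 0. Lengths are in m, angles in rad, forces in N, time in s.
With the tool pointing down it reaches from about 0.375 to 0.925 m from the base axis. Payload 5.7 kg.
Tool frame: the origin (TCP) lies between the finger pads; the fingertips stand 17 mm ahead of it and the grasp point (between the pads) lies 2 mm behind it; x points along the fingers, y is the direction in which the jaws open and shut, and the axes are right-handed (so a half turn about x gives the same grasp; the last joint's range is limited). The gripper opens to 85 mm and grips with 20 to 120 N. Pads are 22 mm wide; open, the fingers measure 114 mm over their backs; the gripper's body (76 mm by 85 mm) begins 54 mm behind the grasp point. The pads swing forward as they close: fully open they stand 13 mm farther back than shut.
Start: joints at [-1.397, 0.359, 1.51, -0, 1.272, -0.115], TCP at [0.171, -0.575, 0.248] pointing down, gripper open.
Joint ranges: [-2.97, 2.97], [-1.01, 2.36], [0.21, 2.38], [-0.96, 4.11], [0.2, 2.71], [-2.98, 2.98]. Speed limits (rad/s): [2.39, 2.39, 3.14, 3.14, 3.14, 3.14].

INTERFACE

Orientations are given as a unit quaternion [x, y, z, w].
In Python, from workcell import monitor, get_image, camera_params, ticket, look_for gives the robot as it stands. The module is installed in compiled form; this text tells all that it offers.
- The arm moves only by the shell command python3 -m crank 'ROWS' [OPENING]. ROWS is JSON, a list of rows, each a list of 4 numbers: the shift along the tool's x, y, z in m, then the turn about the tool's x in rad. A call has 1 to 10 rows; each row is the pose to reach, as a shift and turn from the pose commanded when the call began, along the tool's axes at that moment; what a row does not reach only later rows make up. A row lasts 1/12 s, in which the tool goes at most 41.7 mm and 7.16 degrees, less where a joint would pass 70% of its speed; a pose out of reach is approached as far as the arm can. A call with a gripper value outside its range is refused whole. OPENING is the opening, from 0 (shut) to 1 (fully open), set as the call begins (- or left out, the last holds). The fingers move at their own pace and stop on an object; the grip force is fixed at half the most. Time passes only in rows, so rows that repeat a pose let the fingers close. It gives the time, the measured TCP pose, the force and the opening at its end, in the units of the state.
- monitor.observe(): the state, without advancing time (a new reading comes with each control period).
- get_image(name): name is "side" or "top"; returns the picture (480x640x3 uint8, red, green, blue); there is no depth.
- camera_params(name): a dict with "vfov" (degrees; the focal length in pixels is half the picture's height over the tangent of half this angle, whatever the lens; pixels are square), "cx", "cy" (the principal point, pixels), "eye" and "attitude" of the camera in the world. Camera axes: x right, y up, looking along -z (the intrinsics and any distortion apply to the point x, -y, -z); pixel columns grow to the right and rows downward; lengths in m; the calibration is good to about 2 mm. A picture is of the moment at which its call begins. camera_params takes no time and is no camera call.
- ticket.finish_job(): hands the job in, once; it reports no verdict.
Trained networks look in the newest picture that a camera, given by its name, has taken for a name from the list of things; names that differ only in an ending like _2 or _b are one class to them, and where a whole thing is asked for, a point or a joint stands for the part that bears it (a point fixed in the world has none). Each returns a list of dicts, best first, with "score" (0 to 1); they miss things now and then, are a little off and sometimes report something else, mostly with a low value. They report only what shows in the picture. A call takes as long as a camera call. They do not tell look-alikes from the thing itself.
- look_for(query, camera): "xyz" ([x, y, z] in m, in the coordinates of the camera as it stood for that picture, good to about 4 mm: the middle of the surface that is visible of it).
The state is a dict: "time": time; "qpos": joint angles; "joint_velocities": joint speeds; "tau": joint torques, N m; "eef_pos": TCP position; "tcp_rot": TCP orientation; "ft_force": force on the tool from outside, world axes, zero at the start; "ft_torque": the same for the moment, N m; "gripper_width": finger opening in m.
Only numpy, scipy, OpenCV 4.12 (cv2) and the standard library are available. Lean on these libraries where they do the work, as an engineer would, in place of code of your own. Each camera call takes 0.05 s, during which the arm holds its last target. There are 200 camera calls.

TASK

Take the footed steel dish with the loose steel ball in it by the black grip nearest you, lift it out of the green tray and bring it over the middle of the steel tray, turned a quarter turn anticlockwise (seen from above) from the way it stood, so that its free grip points to the dental chair on your left. Move gently and keep the dish level so that the ball stays in the middle of the hollow all the way; do not touch the ball or disturb anything else. Finish still holding the dish, level and at rest, about a hand's breadth (10 cm) above the steel tray, ready for the dentist to take the free grip.

Things in the scene. Friction and masses are not known exactly. Their poses are not given: they have to be found in the camera images.
- dish: Footed round steel dish, 108 mm across, 38 mm tall, about 0.17 kg, loose in the green tray. Origin: centre of its underside; x points from near to far grip, z up. Its hollow, 100 mm across, rises at 4 degrees from the centre, 10 degrees beyond 24 mm out, to a 12 mm lip: a level dish keeps the ball centred; tilting it 4 degrees or more, or speeding it up by over 0.7 m/s2, can let the ball roll.
- dish_center (a point): Centre of the dish, 20 mm above its underside: the lowest point of the hollow where the ball rests. Axes as the dish's.
- dish_near_grip (a point): Centre of the dish's black grip nearest the robot, 72 mm from the dish's centre and 34 mm above its underside. The grip is a block with flat upright sides: 36 mm long (radially), 14 mm wide, 18 mm high; its inner end touches the rim. Axes as the dish's: pinch it from above across its width, along y.
- dish_far_grip (a point): Centre of the equal black grip on the opposite side of the dish, which the dentist will take: 72 mm from the dish's centre.
- ball_center (a point): Centre of the loose polished steel ball, 25 mm across, 0.064 kg, resting in the middle of the dish, its centre 33 mm above the dish's underside.
- green_tray: Green tray, fixed, 284 (x) x 183 (y) mm, rim 17 mm high, floor 3 mm above the counter. Origin: centre of its underside; its x axis runs lengthways away from the robot, y to the left. The dish stands about in its middle with its grips along the tray's length.
- steel_tray: Dentist's plain steel tray, fixed, same size and axes as the green one, to its left (on the side of the dental chair, which is at the robot's left, +y). Origin: centre of its underside.
- dappen_glass: Small green-tinted glass cup, 36 mm across, 30 mm tall, standing in the green tray; leave alone. Origin: centre of its underside.
- file_block: Aluminium measuring block, 22 x 62 x 14 mm, lying in the green tray; leave alone. Origin: centre of its underside.
- mouth_mirror: Mouth mirror, 160 mm long, 10 mm high, lying lengthways along one side of the steel tray; leave alone. Origin: about its middle.
- tweezers: Steel tweezers, 150 mm long, 7 mm high, lying lengthways along the other side of the steel tray; leave alone. Origin: about its middle.
- syringe_cup: Dark blue cup, 72 mm across and 95 mm tall, with four syringes standing in it (up to 140 mm); leave alone. Origin: centre of its underside.
- blue_cup: Empty dark blue cup, 72 mm across and 95 mm tall; leave alone. Origin: centre of its underside.
- black_pot: Black open pot, 49 mm across and 54 mm tall; leave alone. Origin: centre of its underside.
- rinse_bottle: White bottle with a blue cap, 52 mm across and 130 mm tall; leave alone. Origin: centre of its underside.
Things that resemble listed ones, but are neither listed nor needed, are in the scene too. Of the things shaped like the dish, the steel one is meant.

How it is judged:
On the way:
1. the dish is lifted clear of the green tray in the grip, with the ball in its middle (height (world z) of dish_center above 0.065 m and horizontal distance between ball_center and dish_center below 0.015 m and contact force between the fingers and dish above 1 N and contact force between dish and green_tray below 0.05 N), for 0.2 s.
At the end, for the whole second after the job is handed in: Dish held by the near grip, far one free; centre within 50 mm of over the steel tray's middle, 75-200 mm above the counter, touching no tray; quarter turn anticlockwise against the green tray (within 15 deg), free grip left; level within 5 deg, at rest; ball within 12 mm of the middle (height (world z) of dish_center between 0.075 and 0.2 m and horizontal distance between dish_center and steel_tray below 0.05 m and angle between the x axis of dish_center and the y axis of green_tray, either way round below 0.26 rad and y of dish_far_grip in the frame of steel_tray above 0.01 m and angle between dish's own z axis and vertical below 0.09 rad and horizontal distance between ball_center and dish_center below 0.012 m and linear speed of dish below 0.02 m/s and contact force between the fingers and dish above 1 N and horizontal distance between the grasp point and dish_far_grip above 0.08 m and distance between ball_center and dish above 0.024 m and contact force between dish and steel_tray below 0.05 N); the arm keeps its last pose, push and grip.
It fails at once if the ball rolls more than 20 mm from the middle of the dish (horizontal distance between ball_center and dish_center above 0.02 m).
It fails at once if the dish is tipped by more than 10 degrees (angle between dish's own z axis and vertical above 0.175 rad).
It fails at once if the robot touches the ball (contact force between any of the fingers, the arm and ball above 0.3 N).
It fails at once if another thing is moved by more than 15 mm or tipped over (distance of any of dappen_glass, file_block, mouth_mirror, tweezers, syringe_cup, blue_cup, black_pot, rinse_bottle from where it was at the start of the episode above 0.015 m or angle between any of dappen_glass, file_block, mouth_mirror, tweezers, syringe_cup, blue_cup, black_pot, rinse_bottle's own z axis and vertical above 0.5 rad).
It also fails if it takes over 48 s, if anything falls off the work surface, if the arm or the gripper's body presses on something with over 40 N, if the wrist force passes 120 N, or if a joint passes its speed limit or range.

## Working session

There is one attempt and no reset: what is moved stays moved. The work goes in short steps, Python scripts to look and compute and a shell command to move; the robot and the scene stay as the last step left them, time stands still between calls to the robot, and variables do not carry over. Pictures are saved under pics/ and viewed, about 8 in all and at most 12, crops included, and the job is handed in when it is done.

```bash
mkdir -p pics; cat > h.py <<'E'
import numpy as np,cv2
from scipy.spatial.transform import Rotation as R
from workcell import monitor,get_image,camera_params,ticket,look_for
def att(p):
    a=np.array(p["attitude"],float)
    return R.from_quat(a).as_matrix() if a.size==4 else a.reshape(3,3)
def toworld(n,x):
    p=camera_params(n); return att(p)@np.array(x)+np.array(p["eye"])
def foc(p): return 240/np.tan(np.radians(p["vfov"])/2)
def proj(n,X):
    p=camera_params(n); c=att(p).T@(np.array(X)-p["eye"]); f=foc(p)
    return p["cx"]+f*c[0]/-c[2], p["cy"]-f*c[1]/-c[2]
def ray(n,u,v,z):
    p=camera_params(n); f=foc(p); d=att(p)@np.array([(u-p["cx"])/f,-(v-p["cy"])/f,-1]); e=np.array(p["eye"])
    return e+d*(z-e[2])/d[2]
E
python3 - <<'E'
from h import *
for n in("side","top"):
    print(n,camera_params(n)); im=get_image(n); cv2.imwrite(f"pics/{n}0.png",im[:,:,::-1])
    for q in("dish","dish_near_grip","dish_far_grip","ball_center","green_tray","steel_tray","dappen_glass","file_block","mouth_mirror","tweezers","syringe_cup","blue_cup","black_pot","rinse_bottle"):
        for d in look_for(q,n)[:3]:
            w=toworld(n,d["xyz"]); print(q,round(d["score"],2),w.round(3),np.round(proj(n,w)))
s=monitor.observe();print(s)
E
```

```text
side {'vfov': 55.73233860892892, 'cx': 315.4912371457359, 'cy': 240.8497406040096, 'eye': array([ 0.43710342, -0.91596983,  0.87086633]), 'attitude': array([ 0.40960322, -0.00971491, -0.00592064,  0.91219284])}
dish 0.83 [ 0.503 -0.267  0.027] [334. 327.]
dish 0.8 [ 0.171 -0.342  0.025] [183. 357.]
dish_near_grip 0.87 [ 0.496 -0.263  0.031] [331. 325.]
dish_near_grip 0.71 [ 0.173 -0.345  0.028] [183. 357.]
dish_far_grip 0.95 [ 0.499 -0.263  0.029] [332. 325.]
dish_far_grip 0.82 [ 0.178 -0.344  0.024] [186. 358.]
ball_center 0.6 [ 0.5   -0.273  0.043] [333. 325.]
green_tray 0.73 [ 0.537 -0.291  0.005] [349. 341.]
steel_tray 0.82 [0.527 0.15  0.003] [335. 221.]
steel_tray 0.25 [ 0.621 -0.354  0.027] [390. 359.]
dappen_glass 0.66 [0.764 0.076 0.08 ] [422. 216.]
dappen_glass 0.51 [ 0.621 -0.358  0.027] [391. 361.]
file_block 0.52 [ 0.65  -0.265  0.02 ] [397. 328.]
mouth_mirror 0.66 [0.511 0.095 0.005] [330. 232.]
tweezers 0.67 [0.552 0.222 0.011] [342. 205.]
tweezers 0.53 [ 0.555 -0.511  0.083] [370. 416.]
syringe_cup 0.89 [0.767 0.075 0.08 ] [423. 216.]
blue_cup 0.74 [ 0.759 -0.11   0.0
[... 1322 characters left out ...]
. 211.]
{'time': 1.5, 'qpos': array([-1.39710059e+00,  3.58786323e-01,  1.51039541e+00,  7.06320769e-06,
        1.27251285e+00, -1.15109556e-01]), 'joint_velocities': array([-3.73957976e-04,  2.39650316e-03,  3.50591317e-05, -8.10307505e-04,
       -9.19879097e-04,  8.53484138e-05]), 'tau': array([-9.87419517e-04, -5.27587008e+01, -2.79040146e+01, -2.93467510e-04,
        1.82105676e-03,  1.47901233e-05]), 'eef_pos': array([ 0.17086855, -0.57512412,  0.24827668]), 'tcp_rot': array([ 0.69974868,  0.10178897, -0.69974602,  0.10171678]), 'ft_force': array([ 0.07246282, -0.30977524,  0.37997743]), 'ft_torque': array([-0.0257706 , -0.04386213, -0.02360213]), 'gripper_width': 0.08538445359023662}
```

View pics/top0.png

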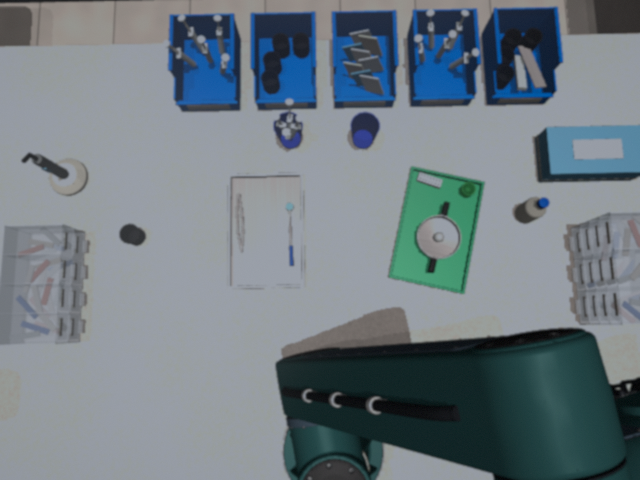

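View pics/side0.png

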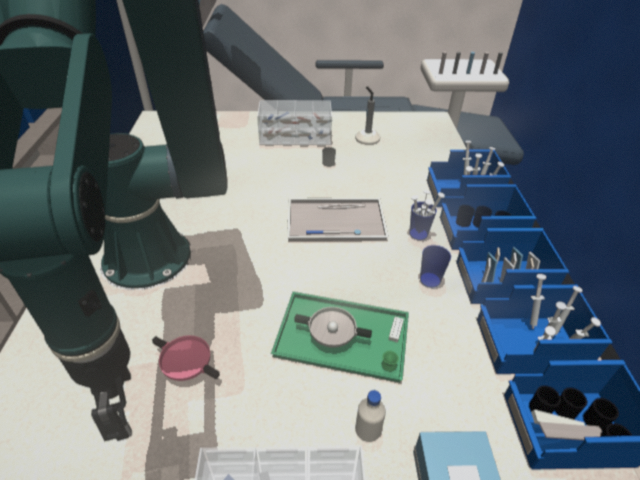

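```bash
python3 - <<'E'
import cv2
a=cv2.imread("pics/top0.png")[150:310,380:500]
b=cv2.imread("pics/side0.png")[270:390,250:420]
a=cv2.resize(a,(450,600),interpolation=cv2.INTER_CUBIC); cv2.imwrite("pics/cropt.png",a)
cv2.imwrite("pics/crops.png",cv2.resize(b,(765,540),interpolation=cv2.INTER_CUBIC))
E
```

```text
(no output)
```

The top view shows the steel dish with the ball at about (438,238), its grips at (445,209) and (432,266). The side view shows it at (333,327). Two things are shaped like the dish:
- **Steel dish:** side (333,327), in the green tray with a ball.
- **Red dish:** side (185,357), on the counter and empty.

The steel one fits the description. I'll confirm it in a crop and measure the grips.

View pics/crops.png

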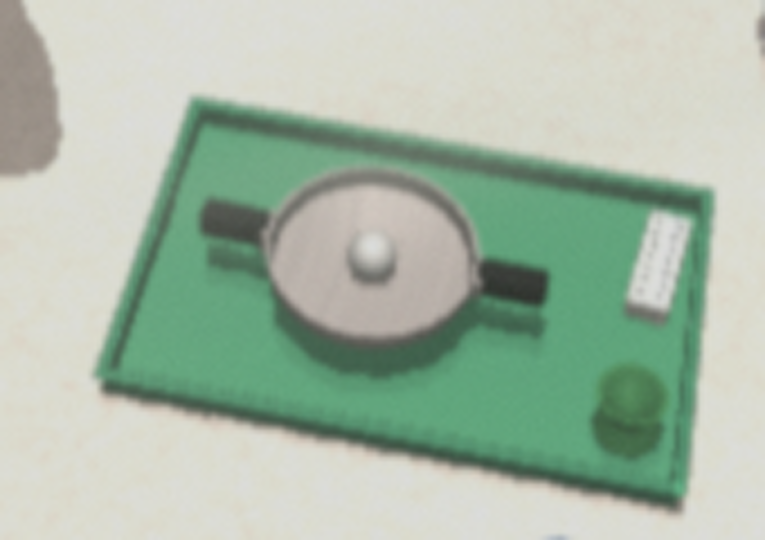

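```bash
python3 - <<'E'
from h import *
Z=.046
def blobs(n,box):
    im=cv2.imread(f"pics/{n}0.png"); x0,x1,y0,y1=box
    m=(im.max(2)<45).astype(np.uint8); k=np.zeros_like(m);k[y0:y1,x0:x1]=m[y0:y1,x0:x1]
    N,l,s,c=cv2.connectedComponentsWithStats(k)
    return [(s[i,4],c[i].round(1),s[i,:4],ray(n,*c[i],Z).round(4)) for i in range(1,N) if s[i,4]>8]
for n,b in(("top",(400,480,190,285)),("side",(285,385,300,345))):
    for q in blobs(n,b): print(n,q)
    im=cv2.imread(f"pics/{n}0.png"); h=cv2.cvtColor(im,cv2.COLOR_BGR2HSV)
    m=cv2.inRange(h,(50,120,50),(85,255,255)); m=cv2.morphologyEx(m,cv2.MORPH_CLOSE,np.ones((5,5)))
    N,l,s,c=cv2.connectedComponentsWithStats(m); i=1+s[1:,4].argmax()
    cs,_=cv2.findContours((l==i).astype(np.uint8),cv2.RETR_EXTERNAL,cv2.CHAIN_APPROX_NONE)
    a=cv2.approxPolyDP(cv2.convexHull(cs[0]),8,True)[:,0]; P=np.array([ray(n,*p,.017)[:2] for p in a]); print(a.tolist(),P.round(3).tolist(),P.mean(0))
E
```

```text
top (np.int32(41), array([444.8, 208.1]), array([442, 203,   6,  11], dtype=int32), array([ 0.5673, -0.2878,  0.046 ]))
top (np.int32(56), array([431.4, 265.2]), array([429, 259,   6,  13], dtype=int32), array([ 0.4274, -0.2474,  0.046 ]))
[[412, 168], [482, 183], [462, 292], [390, 276]] [[0.68, -0.217], [0.637, -0.392], [0.363, -0.324], [0.406, -0.15]] [ 0.52139286 -0.27100609]Traceback (most recent call last):
  File "<stdin>", line 12, in <module>
ValueError: attempt to get argmax of an empty sequence
```

The crop confirms it: steel dish with ball in the green tray, near grip at about side pixel (302,319), far grip at about (364,333). Next I'll cross-check with the side view, find the steel tray centre and work out the approach.

```bash
python3 - <<'E'
from h import *
im=cv2.imread("pics/side0.png")
for z in(.042,.046):
    k=np.zeros((480,640),np.uint8); k[305:345,290:380]=(im.max(2)<70)[305:345,290:380]
    N,l,s,c=cv2.connectedComponentsWithStats(k)
    for i in range(1,N):
        if s[i,4]>20: print(z,s[i],c[i].round(1),ray("side",*c[i],z).round(4))
print("ball",ray("side",333,325,.04),ray("top",438.5,237.5,.048))
# steel tray corners: bright/dark contour in top
t=cv2.imread("pics/top0.png")
P=np.array([ray("top",u,v,.017)[:2] for u,v in((231,176),(303,176),(302,289),(230,289))]);print(P.round(3),P.mean(0))
P=np.array([ray("side",u,v,.017)[:2] for u,v in((292,199),(384,201),(386,239),(288,238))]);print(P.round(3),P.mean(0))
r=R.from_quat(monitor.observe()["tcp_rot"]).as_matrix();print(r.round(3))
cv2.imwrite("pics/cropst.png",np.vstack([cv2.resize(t[160:305,215:320],(420,580))]))
E
```

```text
0.042 [357 329  14   8  85] [363.6 332.5] [ 0.5673 -0.2937  0.042 ]
0.046 [357 329  14   8  85] [363.6 332.5] [ 0.5667 -0.2967  0.046 ]
ball [ 0.49986856 -0.27052059  0.04      ] [ 0.49436714 -0.26787895  0.048     ]
[[0.669 0.243]
 [0.665 0.06 ]
 [0.379 0.067]
 [0.383 0.243]] [0.52414335 0.15333367]
[[0.396 0.244]
 [0.686 0.233]
 [0.668 0.052]
 [0.388 0.057]] [0.53422476 0.14617571]
[[-0.     0.285 -0.959]
 [ 0.    -0.959 -0.285]
 [-1.    -0.    -0.   ]]
```

View pics/cropst.png

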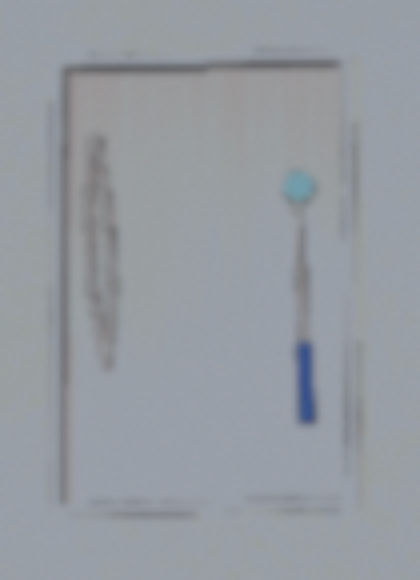

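The steel tray centre is about (0.527, 0.152), with the mirror and tweezers along its sides. The middle is clear. I'll move above the near grip.

```bash
python3 -m crank '[[0.004,-0.010,-0.014],[0.012,-0.030,-0.042]]' 2>&1 | tail -2
python3 -m crank '[[0.005,-0.010,-0.014,0],[0.010,-0.025,-0.035,0],[0.018,-0.045,-0.064,0],[0.027,-0.066,-0.094,0],[0.036,-0.088,-0.124,0],[0.045,-0.110,-0.155,0],[0.054,-0.132,-0.186,0],[0.062,-0.154,-0.216,0],[0.071,-0.175,-0.247,0],[0.079,-0.194,-0.273,0]]'
python3 -m crank '[[0.006,-0.015,-0.022,0.04],[0.011,-0.028,-0.040,0.12],[0.015,-0.037,-0.053,0.22],[0.017,-0.043,-0.061,0.32],[0.018,-0.045,-0.065,0.42],[0.019,-0.047,-0.067,0.50],[0.019,-0.047,-0.067,0.55],[0.019,-0.047,-0.067,0.571],[0.019,-0.047,-0.067,0.571],[0.019,-0.047,-0.067,0.571]]'
python3 - <<'E'
from h import *
s=monitor.observe();print(s["time"],s["eef_pos"],s["qpos"],R.from_quat(s["tcp_rot"]).as_matrix().round(3).tolist())
im=cv2.imread("pics/side0.png")
for T in(60,80,100):
    k=np.zeros((480,640),np.uint8); k[310:330,290:313]=(im.max(2)<T)[310:330,290:313]
    N,l,st,c=cv2.connectedComponentsWithStats(k)
    for i in range(1,N):
        if st[i,4]>20: print(T,st[i],c[i].round(1),ray("side",*c[i],.042).round(4))
print(im[319,296:310].max(1))
b=get_image("side");cv2.imwrite("pics/side1.png",b[:,:,::-1])
cv2.imwrite("pics/cs1.png",cv2.resize(b[200:400,220:420,::-1],(600,600),interpolation=cv2.INTER_CUBIC))
E
```

```text
invalid input
time: 2.33
eef_pos: [0.3785, -0.3095, 0.1691]
tcp_rot: [0.7, 0.102, -0.7, 0.102]
ft_force: [0.3, 0.3, -0.4]
gripper_width: 0.0854
time: 3.17
eef_pos: [0.4282, -0.2474, 0.1504]
tcp_rot: [0.7, -0.099, -0.7, -0.099]
ft_force: [0.3, 0.3, -0.2]
gripper_width: 0.0855
3.1667 [ 0.42818559 -0.24740848  0.15041553] [-6.63771423e-01  3.27942611e-01  1.84791235e+00  8.32970458e-05
  9.65562375e-01  1.18796613e+00] [[0.0, -0.277, -0.961], [-0.0, -0.961, 0.277], [-1.0, 0.0, -0.0]]
80 [296 319  11   4  26] [301.8 320.7] [ 0.4287 -0.259   0.042 ]
100 [295 315  14  10  95] [301.5 319.2] [ 0.428  -0.2549  0.042 ]
[ 81  79  78  80  81  81  81  84  82  80  82  84  83 110]
```

View pics/cs1.png

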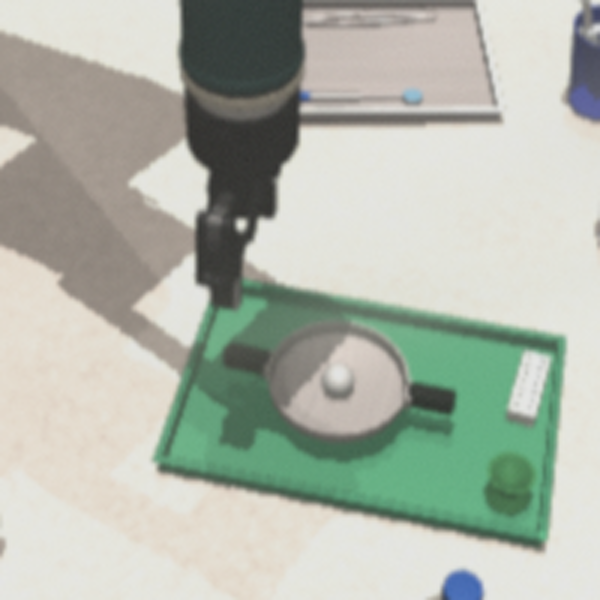

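The side crop shows the open gripper above and in line with the near grip (crop (245,358)), with the ball centred. The two views differ by about 5 mm in y, so I'll go 2.5 mm right. I'll descend half-open, then close in stages.

```bash
python3 -m crank '[[0.005,0.0025,0,0],[0.015,0.0025,0,0],[0.03,0.0025,0,0],[0.045,0.0025,0,0],[0.06,0.0025,0,0],[0.07,0.0025,0,0],[0.08,0.0025,0,0],[0.085,0.0025,0,0],[0.085,0.0025,0,0]]' 0.5
python3 -m crank '[[0.006,0,0,0],[0.012,0,0,0],[0.018,0,0,0],[0.024,0,0,0],[0.028,0,0,0],[0.030,0,0,0],[0.030,0,0,0],[0.030,0,0,0]]' 0.4
python3 - <<'E'
from h import *
s=monitor.observe();print(s["time"],s["eef_pos"],s["gripper_width"])
b=get_image("side");cv2.imwrite("pics/side2.png",b[:,:,::-1])
cv2.imwrite("pics/cs2.png",cv2.resize(b[260:380,250:410,::-1],(800,600),interpolation=cv2.INTER_CUBIC))
E
```

```text
time: 3.97
eef_pos: [0.4268, -0.2492, 0.0641]
tcp_rot: [-0.699, 0.099, 0.701, 0.1]
ft_force: [0.2, 0.1, 0.3]
gripper_width: 0.0427
time: 4.63
eef_pos: [0.4274, -0.2496, 0.0352]
tcp_rot: [-0.7, 0.099, 0.7, 0.099]
ft_force: [0.5, -0.6, -0.1]
gripper_width: 0.034
4.6333 [ 0.42743202 -0.24961589  0.03520168] 0.03399723871059461
```

View pics/cs2.png

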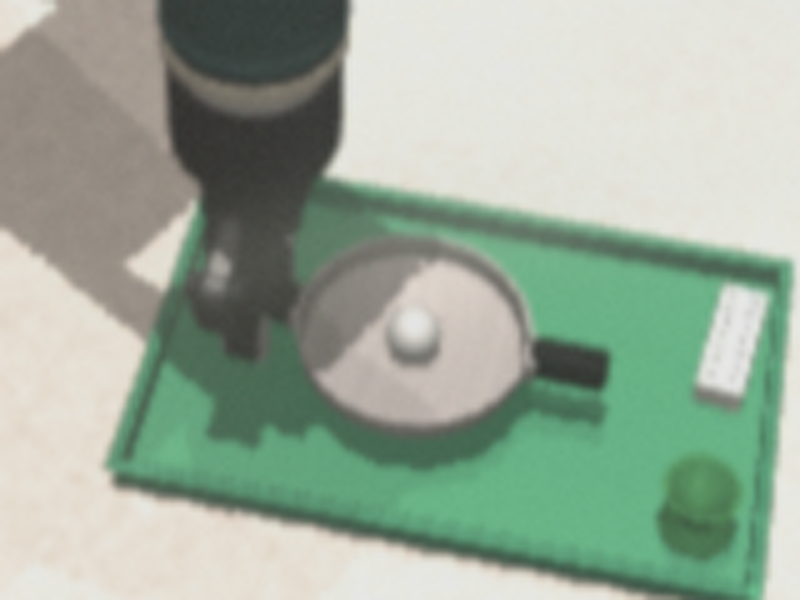

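The finger stands beside the near grip at crop (245,340), clear of the rim, and the ball is centred at (413,333). I'll close in small stages.

```bash

python3 -m crank '[[0,0,0,0],[0,0,0,0]]' 0.34 | egrep "force|width"
python3 -m crank '[[0,0,0,0],[0,0,0,0]]' 0.29| egrep "force|width"
python3 -m crank '[[0,0,0,0],[0,0,0,0]]' 0.25| egrep "force|width"
python3 -m crank '[[0,0,0,0],[0,0,0,0]]' 0.22| egrep "force|width"
python3 -m crank '[[0,0,0,0],[0,0,0,0]]' 0.19| egrep "force|width"
python3 -m crank '[[0,0,0,0],[0,0,0,0]]' 0.175| egrep "force|width"
python3 -m crank '[[0,0,0,0],[0,0,0,0]]' 0.16| egrep "force|width"
python3 -m crank '[[0,0,0,0],[0,0,0,0],[0,0,0,0],[0,0,0,0]]' 0.0
python3 - <<'E'
from h import *
b=get_image("side");cv2.imwrite("pics/side3.png",b[:,:,::-1])
for n in("side","top"):
  get_image(n)
  for q in("dish","ball_center"):
    print(n,q,[(round(d["score"],2),toworld(n,d["xyz"]).round(3)) for d in look_for(q,n)[:2]])
a=cv2.imread("pics/side2.png").astype(int);d=np.abs(a-b[:,:,::-1]).max(2)[300:345,305:380]
print((d>25).sum(), np.mean(d))
E
```

```text
ft_force: [1.0, 0.4, 0.1]
gripper_width: 0.0292
ft_force: [-0.2, 1.3, 0.3]
gripper_width: 0.0244
ft_force: [0.0, 0.1, 0.4]
gripper_width: 0.0216
ft_force: [-0.3, -0.6, -0.6]
gripper_width: 0.0187
ft_force: [0.2, -1.0, 0.1]
gripper_width: 0.0164
ft_force: [0.4, -0.3, 0.3]
gripper_width: 0.0152
ft_force: [0.2, -0.2, 0.5]
gripper_width: 0.0137
time: 6.18
eef_pos: [0.4274, -0.2497, 0.0354]
tcp_rot: [-0.7, 0.099, 0.7, 0.099]
ft_force: [-0.7, -0.3, 2.7]
gripper_width: 0.0132
side dish [(0.96, array([ 0.504, -0.266,  0.028])), (0.73, array([ 0.174, -0.34 ,  0.022]))]
side ball_center [(0.39, array([ 0.499, -0.276,  0.039]))]
top dish [(0.46, array([ 0.106, -0.298,  0.044]))]
top ball_center []
0 1.882074074074074
```

```bash

python3 -m crank '[[-0.0003,0,0,0],[-0.001,0,0,0],[-0.002,0,0,0],[-0.0035,0,0,0],[-0.0055,0,0,0],[-0.0075,0,0,0],[-0.009,0,0,0],[-0.010,0,0,0],[-0.0105,0,0,0],[-0.0105,0,0,0]]'
python3 - <<'E'
from h import *
b=get_image("side");cv2.imwrite("pics/side4.png",b[:,:,::-1])
cv2.imwrite("pics/cs4.png",cv2.resize(b[260:380,250:410,::-1],(800,600),interpolation=cv2.INTER_CUBIC))
s=monitor.observe();print(s["ft_force"],s["ft_torque"],s["gripper_width"])
E
```

```text
time: 7.37
eef_pos: [0.4275, -0.2497, 0.046]
tcp_rot: [0.7, -0.099, -0.7, -0.099]
ft_force: [-0.2, -0.1, -3.1]
gripper_width: 0.0133
[-0.54346496 -0.62036661 -2.5212412 ] [ 0.06954383  0.16682451 -0.01552336] 0.01312530192641918
```

View pics/cs4.png

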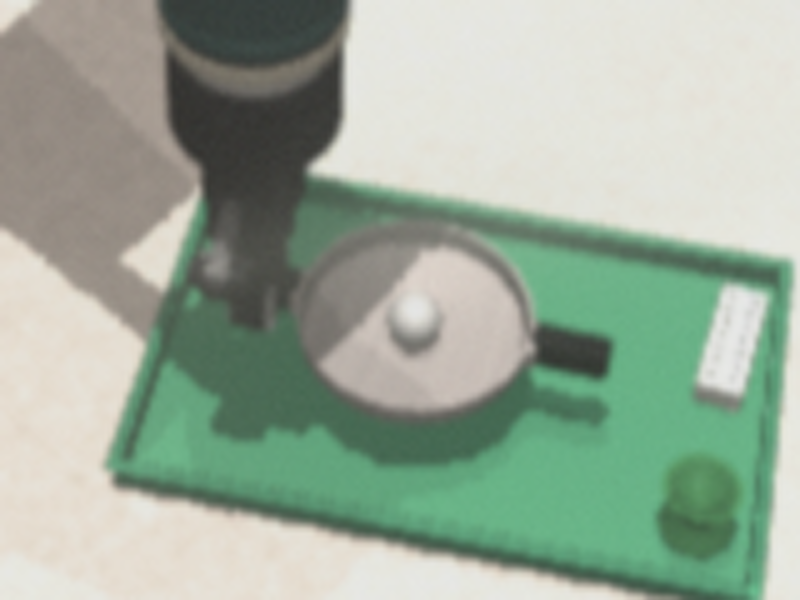

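The crop shows the dish off the tray floor with the ball centred at (413,318). The wrist carries 2.5 N and 0.18 N m, as expected for the dish and ball. I'll quantify the tilt from pixel shifts and plan the path.

```bash
cat > tilt.py <<'E'
from h import *
a=cv2.imread("pics/side3.png");b=cv2.imread("pics/side4.png")
def loc(im,x0,x1,y0,y1,T):
    k=np.zeros((480,640),np.uint8);k[y0:y1,x0:x1]=(im.max(2)<T)[y0:y1,x0:x1]
    m=cv2.moments(k,True);return np.array([m["m10"]/m["m00"],m["m01"]/m["m00"],m["m00"]])
fa,fb=loc(a,355,376,325,342,65),loc(b,355,376,322,342,65)
print("far",fa,fb)
p=lambda z:np.array(proj("side",(.567,-.2905,z)))
print("expected rise px",p(.042)-p(.042+.0106), "px/mm",(p(.042)-p(.052))/10)
# subpixel shift of ball/dish
for nm,(x0,x1,y0,y1) in dict(far=(352,378,324,340),ball=(325,341,318,334),rim=(315,350,335,350)).items():
    t=cv2.resize(a[y0:y1,x0:x1],None,fx=8,fy=8,interpolation=cv2.INTER_CUBIC)
    s=cv2.resize(b[y0-8:y1+8,x0-6:x1+6],None,fx=8,fy=8,interpolation=cv2.INTER_CUBIC)
    r=cv2.matchTemplate(s,t,cv2.TM_CCOEFF_NORMED);_,v,_,l=cv2.minMaxLoc(r);print(nm,v,l[0]/8-6,l[1]/8-8)
p=lambda z:np.array(proj("side",(.498,-.268,z)));print("ball exp",p(.036)-p(.0466))
E
python3 tilt.py
python3 - <<'E'
# plan: world displacement of the grip along smooth profile, in tool axes at each call start
import sys; sys.path.insert(0,'.')
from h import *
s=monitor.observe(); r=R.from_quat(s["tcp_rot"]).as_matrix(); p0=s["eef_pos"]; yaw0=np.arctan2(r[1,1],r[0,1])
th=1.60; yawd=np.arctan2(-.0395,.1396)+th
goal=np.array([.527,.152])-.072*np.array([np.cos(yawd),np.sin(yawd)])
d=goal-p0[:2]; N=120; print("yaw dish",np.degrees(yawd),"d",d)
t=np.arange(N+1)/N; q=10*t**3-15*t**4+6*t**5
dt=1/12; c=p0[:2]+np.outer(q,d); ya=yawd-th+th*q; cc=c+.072*np.c_[np.cos(ya),np.sin(ya)]
acc=np.diff(cc,2,axis=0)/dt**2; print("max acc",np.linalg.norm(acc,axis=1).max(),"vmax",np.linalg.norm(np.diff(cc,axis=0),axis=1).max()/dt)
for k in range(0,N,10):
    y=yaw0+th*q[k]; ty=np.array([np.cos(y),np.sin(y)]); tz=np.array([np.sin(y),-np.cos(y)])
    # x down: z = x cross y
    rows=[[0,round(float((c[k+i]-c[k])@ty),4),round(float((c[k+i]-c[k])@tz),4),round(float(-th*(q[k+i]-q[k])),4)] for i in range(1,11)]
    print(str(rows).replace(" ",""))
print(r[:,2], np.sin(yaw0),-np.cos(yaw0))
E
```

```text
far [364.08333333 333.72916667  48.        ] [364.46666667 331.15555556  45.        ]
expected rise px [-0.39296609  2.91854124] px/mm [-0.0370577   0.27522588]
far 0.9773564338684082 0.25 -2.75
ball 0.9906916618347168 0.25 -2.75
rim 0.9933810234069824 0.125 -2.75
ball exp [-0.17293394  2.9061444 ]
yaw dish 75.87431815177328 d [0.08196768 0.33186679]
max acc 0.026329560775012403 vmax 0.08147621835435188
[[0,-0.0,0.0,-0.0],[0,-0.0,0.0,-0.0001],[0,-0.0001,0.0,-0.0002],[0,-0.0001,0.0,-0.0006],[0,-0.0002,0.0,-0.0011],[0,-0.0004,0.0,-0.0019],[0,-0.0006,0.0,-0.0029],[0,-0.0009,0.0,-0.0043],[0,-0.0013,0.0001,-0.006],[0,-0.0017,0.0001,-0.0081]]
[[0,-0.0005,0.0,-0.0026],[0,-0.0012,0.0,-0.0056],[0,-0.0019,0.0001,-0.009],[0,-0.0028,0.0001,-0.013],[0,-0.0037,0.0001,-0.0175],[0,-0.0048,0.0002,-0.0226],[0,-0.006,0.0002,-0.0282],[0,-0.0074,0.0002,-0.0344],[0,-0.0088,0.0003,-0.0412],[0,-0.0104,0.0003,-0.0486]]
[[0,-0.0017,-0.0,-0.008],[0,-0.0036,-0.0001,-0.0167],[0,-0.0055,-0.0001,-0.026],[0,-0.0077,-0.0001,-0.0359],[0,-0.0099,-0.0002,-0.0464],[0,-0.0123,-0.0002,-0.0576],[0,-0.0148,-0.0002,-0.0695],
[... 1951 characters left out ...]
.0035,-0.0194,-0.0922],[0,-0.0038,-0.0212,-0.1008],[0,-0.0041,-0.0229,-0.1088]]
[[0,-0.0001,-0.0016,-0.0074],[0,-0.0002,-0.003,-0.0142],[0,-0.0003,-0.0044,-0.0204],[0,-0.0004,-0.0056,-0.026],[0,-0.0004,-0.0066,-0.0311],[0,-0.0005,-0.0076,-0.0356],[0,-0.0006,-0.0084,-0.0396],[0,-0.0006,-0.0092,-0.0431],[0,-0.0007,-0.0098,-0.0461],[0,-0.0007,-0.0104,-0.0486]]
[[0,-0.0,-0.0005,-0.0021],[0,-0.0,-0.0008,-0.0039],[0,-0.0,-0.0011,-0.0052],[0,-0.0,-0.0013,-0.0063],[0,-0.0,-0.0015,-0.0071],[0,-0.0,-0.0016,-0.0076],[0,-0.0,-0.0017,-0.0079],[0,-0.0,-0.0017,-0.0081],[0,-0.0,-0.0017,-0.0081],[0,-0.0,-0.0017,-0.0081]]
[-9.60431448e-01  2.78516479e-01 -6.64407856e-05] -0.9604314507800629 0.2785164777037505
```

The dish is level: the far grip, ball and rim all rose equally. The plan is to lift another 89 mm, turn 1.59 rad in place over the free area, then translate 342 mm. All steps stay below 0.15 m/s². I'll lift first.

```bash

python3 -m crank '[[-0.0005,0,0,0],[-0.0015,0,0,0],[-0.003,0,0,0],[-0.005,0,0,0],[-0.008,0,0,0],[-0.012,0,0,0],[-0.016,0,0,0],[-0.021,0,0,0],[-0.026,0,0,0],[-0.031,0,0,0]]' >/dev/null
python3 -m crank '[[-0.005,0,0,0],[-0.010,0,0,0],[-0.015,0,0,0],[-0.020,0,0,0],[-0.025,0,0,0],[-0.030,0,0,0],[-0.035,0,0,0],[-0.040,0,0,0],[-0.045,0,0,0],[-0.049,0,0,0]]' >/dev/null
python3 -m crank '[[-0.0035,0,0,0],[-0.006,0,0,0],[-0.0075,0,0,0],[-0.0085,0,0,0],[-0.009,0,0,0],[-0.009,0,0,0],[-0.009,0,0,0]]'
python3 - <<'E'
from h import *
b=get_image("side");cv2.imwrite("pics/side5.png",b[:,:,::-1])
cv2.imwrite("pics/cs5.png",cv2.resize(b[230:380,230:430,::-1],(800,600),interpolation=cv2.INTER_CUBIC))
s=monitor.observe();print(s["ft_force"],s["ft_torque"],s["gripper_width"])
E
```

```text
time: 9.67
eef_pos: [0.4274, -0.2496, 0.1346]
tcp_rot: [-0.7, 0.099, 0.7, 0.1]
ft_force: [0.6, -0.3, -2.6]
gripper_width: 0.0128
[ 0.38081245 -0.42661202 -1.94828731] [0.07919883 0.24337824 0.01459886] 0.012852485122897522
```

View pics/cs5.png

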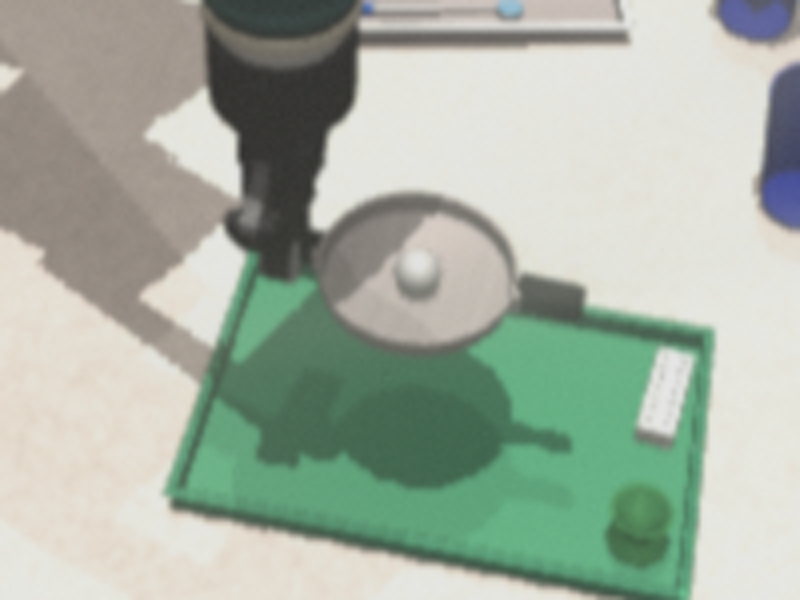

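The dish is well clear with the ball centred at crop (417,272). Next is the quarter turn anticlockwise, a negative turn about the downward tool x.

```bash

python3 -m crank '[[0,0,0,-0.002],[0,0,0,-0.006],[0,0,0,-0.012],[0,0,0,-0.02],[0,0,0,-0.03],[0,0,0,-0.042],[0,0,0,-0.056],[0,0,0,-0.072],[0,0,0,-0.09],[0,0,0,-0.11]]' >/dev/null
python3 -m crank '[[0,0,0,-0.022],[0,0,0,-0.046],[0,0,0,-0.072],[0,0,0,-0.10],[0,0,0,-0.13],[0,0,0,-0.16],[0,0,0,-0.19],[0,0,0,-0.22],[0,0,0,-0.25],[0,0,0,-0.28]]'
python3 -m crank '[[0,0,0,-0.03],[0,0,0,-0.06],[0,0,0,-0.09],[0,0,0,-0.12],[0,0,0,-0.15],[0,0,0,-0.18],[0,0,0,-0.21],[0,0,0,-0.24],[0,0,0,-0.27],[0,0,0,-0.30]]' >/dev/null
python3 -m crank '[[0,0,0,-0.03],[0,0,0,-0.06],[0,0,0,-0.09],[0,0,0,-0.12],[0,0,0,-0.15],[0,0,0,-0.18],[0,0,0,-0.21],[0,0,0,-0.24],[0,0,0,-0.27],[0,0,0,-0.30]]' >/dev/null
python3 -m crank '[[0,0,0,-0.03],[0,0,0,-0.06],[0,0,0,-0.09],[0,0,0,-0.12],[0,0,0,-0.15],[0,0,0,-0.18],[0,0,0,-0.21],[0,0,0,-0.24],[0,0,0,-0.27],[0,0,0,-0.30]]' >/dev/null
python3 -m crank '[[0,0,0,-0.03],[0,0,0,-0.06],[0,0,0,-0.09],[0,0,0,-0.118],[0,0,0,-0.144],[0,0,0,-0.168],[0,0,0,-0.19],[0,0,0,-0.21],[0,0,0,-0.228],[0,0,0,-0.244]]' >/dev/null
python3 -m crank '[[0,0,0,-0.014],[0,0,0,-0.026],[0,0,0,-0.036],[0,0,0,-0.044],[0,0,0,-0.05],[0,0,0,-0.054],[0,0,0,-0.056],[0,0,0,-0.056],[0,0,0,-0.056]]'
python3 - <<'E'
from h import *
print("far expected before turn",proj("side",(.567,-.2905,.141)),"seen ~(368,304.3)")
b=get_image("side");cv2.imwrite("pics/side6.png",b[:,:,::-1])
cv2.imwrite("pics/cs6.png",cv2.resize(b[180:380,220:420,::-1],(600,600),interpolation=cv2.INTER_CUBIC))
s=monitor.observe();r=R.from_quat(s["tcp_rot"]).as_matrix();print(s["eef_pos"],r.round(3).tolist(),s["gripper_width"],s["qpos"])
d=np.array([.527,.152])-.072*np.array([np.cos(1.314),np.sin(1.314)])-s["eef_pos"][:2]; print(r[:2].T@d)
E
```

```text
time: 11.38
eef_pos: [0.4274, -0.2497, 0.1348]
tcp_rot: [-0.706, -0.039, 0.706, -0.039]
ft_force: [-0.1, -0.9, -2.6]
gripper_width: 0.0133
time: 15.47
eef_pos: [0.4274, -0.2497, 0.1348]
tcp_rot: [0.561, 0.43, -0.561, 0.43]
ft_force: [-0.7, 0.4, -3.1]
gripper_width: 0.013
far expected before turn (np.float64(367.169778660416), np.float64(302.43402405769734)) seen ~(368,304.3)
[ 0.42748582 -0.2496881   0.13482951] [[0.0, 0.966, -0.26], [0.0, -0.26, -0.966], [-1.0, 0.0, -0.0]] 0.012691262383721475 [-6.68313223e-01  3.51498795e-01  1.86203510e+00  8.75750134e-05
  9.28029734e-01 -4.05289399e-01]
[ 1.76753458e-05 -7.91739311e-03 -3.41748141e-01]
```

View pics/cs6.png

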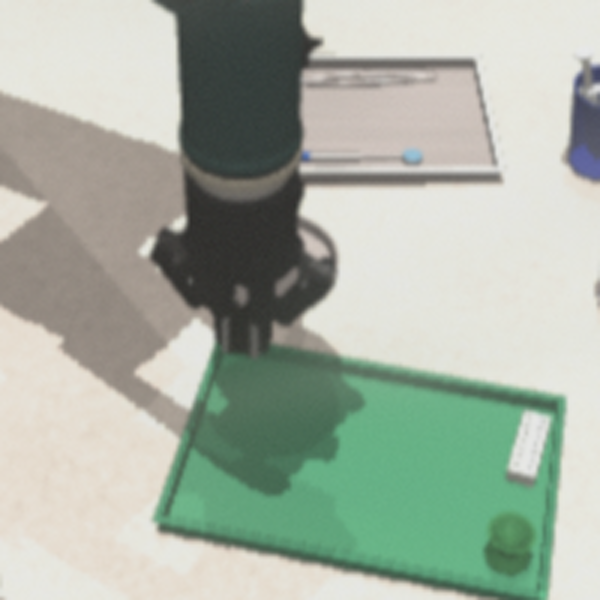

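The arm now hides the dish from the side camera, but its shadow shows it turned with the free grip pointing left. Before translating I'll check for sag with the stored pictures.

```bash
python3 - <<'E'
from h import *
a=cv2.imread("pics/side3.png")
def shift(b,box,exp):
    x0,x1,y0,y1=box;ex,ey=[int(round(e)) for e in exp];m=6
    t=cv2.resize(a[y0:y1,x0:x1],None,fx=8,fy=8,interpolation=cv2.INTER_CUBIC)
    s=cv2.resize(b[y0+ey-m:y1+ey+m,x0+ex-m:x1+ex+m],None,fx=8,fy=8,interpolation=cv2.INTER_CUBIC)
    _,v,_,l=cv2.minMaxLoc(cv2.matchTemplate(s,t,cv2.TM_CCOEFF_NORMED)); return round(v,3),l[0]/8-m+ex,l[1]/8-m+ey
b=cv2.imread("pics/side5.png"); dz=.0993
for nm,box,X in(("far",(355,373,325,340),(.567,-.2905,.040)),("ball",(325,341,318,334),(.498,-.27,.036)),("rimfront",(320,348,338,350),(.49,-.32,.03)),("rimright",(343,358,318,336),(.545,-.28,.038))):
    e=np.array(proj("side",np.array(X)+[0,0,dz]))-proj("side",X)
    e1=np.array(proj("side",np.array(X)+[0,0,dz+.001]))-proj("side",X)
    print(nm,"exp",e.round(2),"got",shift(b,box,e),"px/mm",(e1-e).round(3))
E
```

```text
far exp [  3.9  -28.95] got (0.759, 3.5, -28.125) px/mm [ 0.042 -0.312]
ball exp [  1.72 -28.87] got (0.982, 1.75, -28.625) px/mm [ 0.019 -0.311]
rimfront exp [  1.6 -28.5] got (0.986, 1.625, -28.75) px/mm [ 0.017 -0.307]
rimright exp [  3.17 -28.9 ] got (0.785, 2.875, -28.0) px/mm [ 0.034 -0.311]
```

The sag at the far grip is about 2.6 mm, or 1°, which is well within limits. I'll translate to the steel tray.

```bash

python3 -m crank '[[0,0,-0.0005,0],[0,0,-0.0015,0],[0,0,-0.003,0],[0,0,-0.005,0],[0,0,-0.0075,0],[0,0,-0.0105,0],[0,0,-0.014,0],[0,-0.0002,-0.018,0],[0,-0.0005,-0.0225,0],[0,-0.0008,-0.0275,0]]' >/dev/null
python3 -m crank '[[0,-0.0002,-0.0055,0],[0,-0.0004,-0.0115,0],[0,-0.0006,-0.0175,0],[0,-0.0008,-0.0235,0],[0,-0.001,-0.0295,0],[0,-0.0012,-0.0355,0],[0,-0.0014,-0.0415,0],[0,-0.0016,-0.0475,0],[0,-0.0018,-0.0535,0],[0,-0.002,-0.0595,0]]' 
python3 -m crank '[[0,-0.0002,-0.006,0],[0,-0.0004,-0.012,0],[0,-0.0006,-0.018,0],[0,-0.0008,-0.024,0],[0,-0.001,-0.03,0],[0,-0.0012,-0.036,0],[0,-0.0014,-0.042,0],[0,-0.0016,-0.048,0],[0,-0.0018,-0.054,0],[0,-0.002,-0.06,0]]' >/dev/null
python3 -m crank '[[0,-0.0002,-0.006,0],[0,-0.0004,-0.012,0],[0,-0.0006,-0.018,0],[0,-0.0008,-0.024,0],[0,-0.001,-0.03,0],[0,-0.0012,-0.036,0],[0,-0.0014,-0.042,0],[0,-0.0016,-0.048,0],[0,-0.0018,-0.054,0],[0,-0.002,-0.06,0]]' >/dev/null
python3 -m crank '[[0,-0.0002,-0.006,0],[0,-0.0003,-0.012,0],[0,-0.0004,-0.018,0],[0,-0.0005,-0.024,0],[0,-0.0006,-0.03,0],[0,-0.0007,-0.036,0],[0,-0.0008,-0.042,0],[0,-0.0009,-0.048,0],[0,-0.001,-0.054,0],[0,-0.001,-0.06,0]]' >/dev/null
python3 -m crank '[[0,0,-0.006,0],[0,0,-0.012,0],[0,0,-0.018,0],[0,0,-0.024,0],[0,0,-0.03,0],[0,0,-0.036,0],[0,0,-0.042,0],[0,0,-0.0475,0],[0,0,-0.0525,0],[0,0,-0.057,0]]' >/dev/null
python3 -m crank '[[0,0,-0.004,0],[0,0,-0.0075,0],[0,0,-0.0105,0],[0,0,-0.013,0],[0,0,-0.015,0],[0,0,-0.0165,0],[0,0,-0.0175,0],[0,0,-0.018,0],[0,0,-0.018,0],[0,0,-0.018,0]]'
python3 - <<'E'
from h import *
for n in("side","top"):
    b=get_image(n);cv2.imwrite(f"pics/{n}7.png",b[:,:,::-1])
    for q in("dish","ball_center","steel_tray"): print(n,q,[(round(d["score"],2),toworld(n,d["xyz"]).round(3),np.round(proj(n,toworld(n,d["xyz"])))) for d in look_for(q,n)[:2]])
a=cv2.imread("pics/side7.png")[100:280,240:450];t=cv2.imread("pics/top7.png")[140:310,190:400]
cv2.imwrite("pics/c7.png",np.vstack([cv2.resize(a,(340,290)),cv2.resize(t,(340,290))]) if 0 else np.hstack([cv2.resize(a,(400,343),interpolation=cv2.INTER_CUBIC),cv2.resize(t,(400,343),interpolation=cv2.INTER_CUBIC)]))
E
```

```text
time: 17.18
eef_pos: [0.4475, -0.1643, 0.1348]
tcp_rot: [0.561, 0.43, -0.561, 0.43]
ft_force: [-0.1, -0.3, -3.1]
gripper_width: 0.0133
time: 21.35
eef_pos: [0.5088, 0.0825, 0.1348]
tcp_rot: [0.561, 0.43, -0.561, 0.43]
ft_force: [-0.5, -0.1, -2.5]
gripper_width: 0.0132
side dish [(0.93, array([ 0.173, -0.337,  0.022]), array([184., 356.])), (0.55, array([0.539, 0.131, 0.126]), array([341., 192.]))]
side ball_center [(0.26, array([ 0.556, -0.515,  0.084]), array([371., 418.]))]
side steel_tray [(0.71, array([0.526, 0.152, 0.008]), array([335., 219.])), (0.46, array([ 0.554, -0.511,  0.084]), array([370., 416.]))]
top dish [(0.79, array([0.5  , 0.154, 0.127]), array([261., 233.])), (0.79, array([ 0.178, -0.344,  0.027]), array([476., 370.]))]
top ball_center [(0.61, array([0.529, 0.153, 0.145]), array([260., 220.]))]
top steel_tray [(0.76, array([0.483, 0.149, 0.004]), array([269., 249.]))]
```

View pics/c7.png

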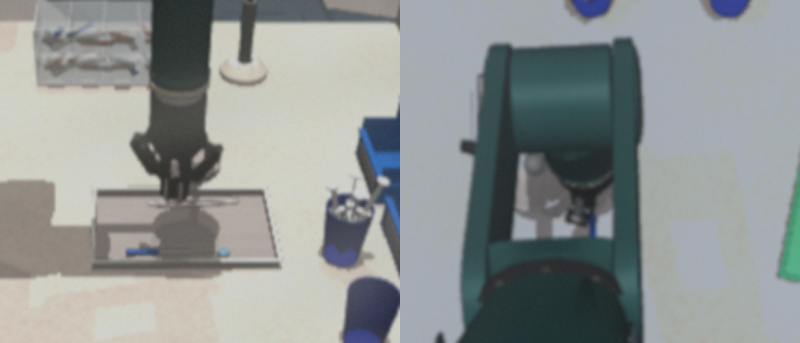

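The dish is over the steel tray, with the free grip pointing left at about (467,146) in the composite. The network puts the ball at (0.529, 0.153) against a target centre of (0.527, 0.152). I'll take an enlarged crop of the top view to check that the ball is centred.

```bash
python3 - <<'E'
from h import *
t=cv2.imread("pics/top7.png")
s=monitor.observe();r=R.from_quat(s["tcp_rot"]).as_matrix();print(s["eef_pos"],np.abs(s["joint_velocities"]).max())
ya=np.arctan2(-.0395,.1396)+1.59;u=np.array([np.cos(ya),np.sin(ya)])
x0,y0,k=225,190,8
im=cv2.resize(t[y0:y0+70,x0:x0+85],None,fx=k,fy=k,interpolation=cv2.INTER_CUBIC)
im=cv2.convertScaleAbs(im,alpha=1.3)
c=s["eef_pos"][:2]+.072*u;zb=.0026+.1+.0  # underside ~0.1025
def mk(X,col,rad=0):
    p=np.array(proj("top",X));q=((p-[x0,y0]+.5)*k).astype(int);cv2.drawMarker(im,tuple(int(v) for v in q),col,0,14,1)
mk([*c,.1025+.033],(0,0,255)); mk([*(c+.072*u),.1025+.034],(255,0,0))
for a in np.linspace(0,2*np.pi,40): 
    p=np.array(proj("top",[c[0]+.054*np.cos(a),c[1]+.054*np.sin(a),.1025+.036]));q=((p-[x0,y0]+.5)*k).astype(int);cv2.circle(im,tuple(int(v) for v in q),2,(0,255,255),-1)
cv2.imwrite("pics/c8.png",im);print(c,proj("top",[*c,.1355]))
E
```

```text
[0.50883868 0.08257486 0.13484143] 0.0011275111167676887
[0.52710759 0.15221857] (np.float64(260.9679862131701), np.float64(221.1180206022151))
```

View pics/c8.png

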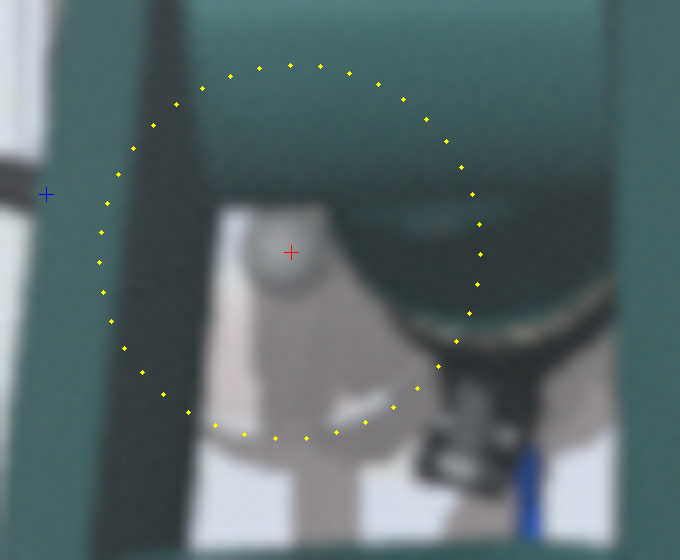

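The ball sits at (286,250) in the crop against a predicted dish centre of (291,252), so it is within about 2 mm. The rim and free grip also fall close to their predicted places. Everything is at rest, so I'm handing in.

```bash
python3 -c "
from workcell import ticket;print(ticket.finish_job())"
```

```text
the job is handed in; nothing more can be done
None
```

I took the steel dish by its near grip, lifted it out of the green tray and turned it a quarter turn anticlockwise. It is now over the middle of the steel tray, about 10 cm up, still held, with the free grip pointing left. I handed the job in at about 22 s; no verdict is reported.

Last checks:
- **Position:** the dish centre, worked out from the arm's position, is at (0.527, 0.152), which is the tray middle I measured. The side view put the tray middle about 9 mm away from that, still well inside the 50 mm limit.
- **Ball:** it lies within about 2 mm of the middle of the dish in the top view.
- **Rest and grip:** joint speeds are near zero, the gripper reads about 13 mm and the wrist carries about 2.5 N.
- **Level:** I measured a sag of about 1° after the lift. I could not re-measure the tilt at the end because the arm hid most of the dish, though the visible rim and free grip fell close to where they should be.

What failed or disagreed:
- My first move command was refused because its rows were too short. The rest of the approach covered the full distance.
- The two cameras disagreed by about 5 mm on the near grip's position, so I used the value between them. The grasp was clean.

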